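# Turn the sample tubes label-up and set the scan head

## Robot

A 7-joint arm with a two-finger parallel gripper is mounted at the origin on the work surface. World frame = base frame: x ahead of the robot, y to its left, z up, the work surface at z = 0. Lengths are in m, angles in rad, forces in N, time in s.
With the tool pointing down it reaches from about 0.4 to 0.85 m from the base axis. Payload 4.5 kg.
Tool frame: the origin (TCP) lies at the very end of the fingers, on their centre line; the grasp point (between the pads) lies 19 mm behind it; y points along the fingers, x is the direction in which the jaws open and shut, and the axes are right-handed (so a half turn about y gives the same grasp; the last joint's range is limited). The gripper opens to 88 mm and grips with 3 to 60 N. Pads are 18 mm wide; open, the fingers measure 123 mm over their backs; the gripper's body (75 mm by 187 mm) begins 45 mm behind the grasp point.
Start: joints at [-1.194, 0.689, -0.195, 1.565, 0.157, 0.902, -0.215], TCP at [0.21, 0.589, 0.239] pointing down, gripper open.
Joint ranges: [-3.01, 3.01], [-0.46, 2.08], [-1.47, 1.51], [0.13, 2.56], [-1, 4.14], [0.04, 2.09], [-2.66, 2.66]. Speed limits (rad/s): [2.57, 2.57, 3.14, 3.14, 3.14, 3.14, 3.14].

## Interface

Orientations are given as a unit quaternion [x, y, z, w].
In Python, from plant import r gives the robot as it stands.
- The arm moves only by the shell command python3 -m inch 'ROWS' [OPENING] [FORCE]. ROWS is JSON, a list of rows, each a list of 6 numbers: the shift along the tool's x, y, z in mm, then the turn, a rotation vector about the tool's x, y, z in rad. In form: [[x, y, z, ax, ay, az], ...]. A call has 1 to 12 rows; each row shifts and turns the commanded pose from where the row before left it, along the tool's axes as they then stand; what a row does not reach is not made up. A row lasts 1/12 s, in which the tool goes at most 41.7 mm and 7.16 degrees, less where a joint would pass 70% of its speed; a pose out of reach is approached as far as the arm can. A call is refused whole if a number of a shift passes 41.7 or a number of a turn 0.125, either way. A call with a gripper value outside its range is refused whole. OPENING is the finger opening in mm, from 0 to 88.1, set as the call begins (- or left out, the last holds). The fingers move at their own pace and stop on an object; FORCE is the grip in N (left out, the last holds). Time passes only in rows, so rows that do not move let the fingers close. It gives the time, the measured TCP pose, the force and the opening at its end, in the units of the state.
- r.get_state(): the state, without advancing time (a new reading comes with each control period).
- r.snapshot(name): name is "side" or "top" or "wrist"; returns a dict with "img" (400x640x3 uint8, red, green, blue), "range_z" (400x640 float32, m along the optical axis (not along the pixel's ray), 0 where there is no reading), "mtx" (3x3 intrinsics, pixels), "k1" (the pictures are not rectified: a ray, as slopes to the right and down, at radius r is drawn at 1 + k1 r^2 times it, then the intrinsics apply), "camera_from_world" (4x4, takes a point from world to camera coordinates); the wrist camera has in their place "tool_from_camera" (4x4, takes a point from camera to tool coordinates, whose origin is the TCP and whose axes are the tool frame's). Camera axes: x right, y down, z forward; pixel columns grow to the right and rows downward; lengths in m; the calibration is good to about 2 mm. A picture is of the moment at which its call begins: read the wrist's pose just before it.
- r.finish_job(): hands the job in, once; it reports no verdict.
The state is a dict: "clock": time; "q": joint angles; "qd": joint speeds; "joint_torque": joint torques, N m; "tool_pos": TCP position; "eef_rot": TCP orientation; "contact_force": force on the tool from outside, world axes, zero at the start; "moment": the same for the moment, N m; "opening": opening from 0.0 (shut) to 1.0 (fully open).
Only numpy, scipy, OpenCV 4.12 (cv2) and the standard library are available. Lean on these libraries where they do the work, as an engineer would, in place of code of your own. Each camera call takes 0.05 s, during which the arm holds its last target.

## Task

Get the sample tubes ready for the label scanner: roll every amber tube along the mat, without lifting it, until its white label faces straight up. Also swing the cam lever fully over, away from the mat, to free the scan head, slide the head all the way to the far end of its rail, and swing the lever fully back to lock it there; and turn the lamp's dimmer knob anticlockwise to its end stop, since the lamp glares. Leave the tubes on the mat and do not disturb the other things on the bench.

Things in the scene. Friction and masses are not known exactly. Their poses are not given: they have to be found in the camera images.
- tube0: amber glass tube lying on the mat, a cylinder 28 mm across, 85 mm long, black cap of the same width at its +x end, one white label strip (11 x 48 mm) lengthwise on one side. Origin mid-length on the centreline; x runs along the tube, z points out through the label's middle (z up = label up). Rolls with slight resistance, stays where it stops. 2 to 4 tubes are present; absent: None
- tube1: amber glass tube lying on the mat, a cylinder 28 mm across, 85 mm long, black cap of the same width at its +x end, one white label strip (11 x 48 mm) lengthwise on one side. Origin mid-length on the centreline; x runs along the tube, z points out through the label's middle (z up = label up). Rolls with slight resistance, stays where it stops. 2 to 4 tubes are present; absent: None
- tube2: amber glass tube lying on the mat, a cylinder 28 mm across, 85 mm long, black cap of the same width at its +x end, one white label strip (11 x 48 mm) lengthwise on one side. Origin mid-length on the centreline; x runs along the tube, z points out through the label's middle (z up = label up). Rolls with slight resistance, stays where it stops. 2 to 4 tubes are present; absent: None
- tube3: amber glass tube lying on the mat, a cylinder 28 mm across, 85 mm long, black cap of the same width at its +x end, one white label strip (11 x 48 mm) lengthwise on one side. Origin mid-length on the centreline; x runs along the tube, z points out through the label's middle (z up = label up). Rolls with slight resistance, stays where it stops. 2 to 4 tubes are present; absent: None
- read_mat: fixed rubber reading mat, 270 mm (x) by 540 mm (y), top surface 6 mm above the bench, with a rim all round 8 mm wide, its top 28 mm above the bench. Origin under its centre at bench height. A light bar on feet runs along its far (+x) edge, 147 to 183 mm from the centre, 76 mm tall
- scan_head (a joint): position of the scan head along its slide, metres: 0 = parked end nearest the robot, 0.100 = far end stop. It slides stiffly (about 4 N) along the +x axis of head_grip
- head_grip (a point): middle of the handle on top of the scan head (white box 70 x 50 mm, top 105 mm above the bench): a black upright fin 50 mm long (this point's x axis, the slide direction), 14 mm thick (y), its top 17 mm above this point, its foot 19 mm below. The point is 124 mm above the bench
- cam_lever (a joint): cam lever angle, rad: 0 = locked (leaning 0.6 rad from upright to the +y side, towards the mat), 1.2 = fully free (leaning 0.6 rad to the -y side, away from the mat). Stops at both ends; stays where it is left; light to swing
- lever_tip (a point): centre of the 26 mm black ball on the tip of the cam lever, 80 mm from the hinge. The lever stands at the end of the scan head nearest the robot, 100 mm (along the slide) from head_grip and moves along with the head
- lever_hinge (a point): centre of the cam lever's hinge, whose axis runs along the slide; 60 mm above the bench
- dimmer (a joint): angle of the dimmer knob, rad: 0 = end stop fully anticlockwise (seen from above), lamp off; grows clockwise, up to 4.7
- dimmer_grip (a point): on the dimmer knob's vertical axis at grip height, 82 mm above the bench. Black bar grip 42 mm long (this point's x axis, turning with the knob), 14 mm thick (y), from 7 mm above to 16 mm below this point, on a disc 44 mm across; it sits on a white box 130 x 85 mm, 45 mm tall
- beaker: bystander: empty glass beaker, 70 mm across, 85 mm tall; origin under its centre
- petri: bystander: closed petri dish, 94 mm across, 17 mm tall; origin under its centre
- marker: bystander: marker pen lying along its x, 120 x 13 x 13 mm; origin under its centre
- flask: bystander: flat culture flask, 70 x 120 x 30 mm, with a blue cap on its +y end; origin under its centre
- vial_rack: bystander: white rack with small vials, 60 x 150 mm, 70 mm tall; origin under its centre
- timer: bystander: bench timer, 50 x 70 x 22 mm; origin under its centre
- tape_roll: bystander: roll of paper tape lying flat, 64 mm across, 18 mm tall; origin under its centre
- reagent: bystander: capped bottle, 56 mm across, 120 mm tall; origin under its centre

How it is judged:
On the way, in this order (a step that is already met when the one before it is completed fails the run):
1. the cam lever is swung free while the scan head is still near its parked end (value of joint cam_lever above 0.95 rad and value of joint scan_head below 0.05 m), for 0.2 s.
2. with the lever free, the scan head is slid to the far end (value of joint cam_lever above 0.75 rad and value of joint scan_head above 0.094 m), for 0.2 s.
3. the cam lever is swung back to lock the head at the far end (value of joint cam_lever below 0.2 rad and value of joint scan_head above 0.092 m), for 0.2 s.
At the end, for the whole second after the job is handed in: every tube present lies at rest on the mat with its label within 0.35 rad (20 degrees) of straight up; the scan head is within 8 mm of its far end stop with the cam lever within 0.2 rad of fully locked; the dimmer is within 0.15 rad of its anticlockwise end stop (all of step 3 and angle between each of tube0, tube1, tube2, tube3's own z axis and vertical below 0.35 rad and z of each of tube0, tube1, tube2, tube3 in the frame of read_mat below 0.03 m and x of tube0 in the frame of read_mat between -0.135 and 0.135 m and y of tube0 in the frame of read_mat between -0.27 and 0.27 m and linear speed of each of tube0, tube1, tube2, tube3 below 0.02 m/s and x of tube1 in the frame of read_mat between -0.135 and 0.135 m and y of tube1 in the frame of read_mat between -0.27 and 0.27 m and x of tube2 in the frame of read_mat between -0.135 and 0.135 m and y of tube2 in the frame of read_mat between -0.27 and 0.27 m and x of tube3 in the frame of read_mat between -0.135 and 0.135 m and y of tube3 in the frame of read_mat between -0.27 and 0.27 m and value of joint dimmer below 0.15 rad); the robot touches nothing.
It fails at once if a tube is lifted more than 40 mm off the mat (z of any of tube0, tube1, tube2, tube3 in the frame of read_mat above 0.06 m).
It fails at once if a bystander is moved more than 40 mm (distance of any of beaker, petri, marker, flask, vial_rack, timer, tape_roll, reagent from where it was at the start of the episode above 0.04 m).
Of tube0, tube1, tube2, tube3 only 2 to 4 are there at a start; the rules pass over those that are not, and their reading is None.
At some moment in a run one of tube0, tube1, tube2, tube3 may be knocked a few centimetres aside while the robot is not near it.
Once in a run the grip may slacken for a moment while it holds something.
It also fails if it takes over 210 s, if anything falls off the work surface, if the arm or the gripper's body presses on something with over 40 N, if the wrist force passes 120 N, or if a joint passes its speed limit or range.

## Working session

There is one attempt and no reset: what is moved stays moved. The work goes in short steps, Python scripts to look and compute and a shell command to move; the robot and the scene stay as the last step left them, time stands still between calls to the robot, and variables do not carry over. Pictures are saved under pics/ and viewed, and the job is handed in when it is done.

```bash
ls; mkdir -p pics; cat > h.py <<'E'
import numpy as np, cv2
from plant import r
from scipy.spatial.transform import Rotation as R
def st():
    s=r.get_state(); print('t',round(s['clock'],2),'pos',np.round(s['tool_pos'],4),'R cols',np.round(R.from_quat(s['eef_rot']).as_matrix(),3).tolist(),'F',np.round(s['contact_force'],1),'op',round(s['opening'],3)); return s
def snap(n,fn):
    s=r.get_state(); d=r.snapshot(n); cv2.imwrite('pics/'+fn+'.png',d['img'][:,:,::-1])
    if n=='wrist':
        T=np.eye(4);T[:3,:3]=R.from_quat(s['eef_rot']).as_matrix();T[:3,3]=s['tool_pos']
        d['wfc']=T@d['tool_from_camera']
    else: d['wfc']=np.linalg.inv(d['camera_from_world'])
    np.savez('pics/'+fn+'.npz',**{k:d[k] for k in('img','range_z','mtx','k1','wfc')})
    return d
def load(fn): return dict(np.load('pics/'+fn+'.npz'))
def slopes(d,u,v):
    K=d['mtx']; x=(np.asarray(u,float)-K[0,2])/K[0,0]; y=(np.asarray(v,float)-K[1,2])/K[1,1]
    a,b=x.copy(),y.copy()
    for _ in range(15):
        f=1+float(d['k1'])*(a*a+b*b); a,b=x/f,y/f
    return a,b
def plane(d,u,v,z):
    a,b=slopes(d,u,v); dr=np.stack([a,b,np.ones_like(a)],-1)@d['wfc'][:3,:3].T; o=d['wfc'][:3,3]
    return o+dr*((z-o[2])/dr[...,2])[...,None]
def depth_pts(d):
    v,u=np.mgrid[:400,:640]; a,b=slopes(d,u,v); z=d['range_z']
    P=np.stack([a*z,b*z,z],-1)@d['wfc'][:3,:3].T+d['wfc'][:3,3]; P[z==0]=np.nan
    return P
def proj(d,P):
    T=np.linalg.inv(d['wfc']); p=T[:3,:3]@np.asarray(P)+T[:3,3]; a,b=p[0]/p[2],p[1]/p[2]; f=1+float(d['k1'])*(a*a+b*b)
    return d['mtx'][0,0]*a*f+d['mtx'][0,2], d['mtx'][1,1]*b*f+d['mtx'][1,2]
E
python3 - <<'E'
from h import *
st()
for n in('top','side','wrist'):
    d=snap(n,n+'0'); print(n,d['mtx'].tolist(),d['k1'],np.round(d['wfc'],3).tolist())
st()
E
```

```text
pics
t 0.0 pos [0.2099 0.588  0.2379] R cols [[0.336, -0.0, -0.942], [0.942, -0.002, 0.336], [-0.002, -1.0, -0.0]] F [-0.5 -0.1 -0.4] op 1.004
top [[468.95963491943695, 0.0, 315.8239176792809], [0.0, 468.95963491943695, 201.03881334911762], [0.0, 0.0, 1.0]] 0.01280178286891733 [[-0.009, -0.98, 0.2, 0.315], [-1.0, 0.009, -0.003, 0.009], [0.001, -0.2, -0.98, 1.412], [0.0, 0.0, 0.0, 1.0]]
side [[396.10431128327906, 0.0, 319.026582822121], [0.0, 396.10431128327906, 192.87767271822938], [0.0, 0.0, 1.0]] -0.017426019814962855 [[-0.939, -0.219, 0.265, 0.232], [-0.343, 0.565, -0.75, 0.928], [0.014, -0.795, -0.606, 0.817], [0.0, 0.0, 0.0, 1.0]]
wrist [[278.3105988497504, 0.0, 322.6621548944225], [0.0, 278.3105988497504, 197.09756535663863], [0.0, 0.0, 1.0]] -0.016660681534629497 [[0.336, 0.903, 0.267, 0.141], [0.942, -0.322, -0.097, 0.613], [-0.001, 0.284, -0.959, 0.384], [0.0, 0.0, 0.0, 1.0]]
t 0.15 pos [0.2099 0.5882 0.2381] R cols [[0.336, -0.0, -0.942], [0.942, -0.001, 0.336], [-0.001, -1.0, -0.0]] F [ 0.1 -0.4 -0.8] op 1.006
```

View pics/top0.png

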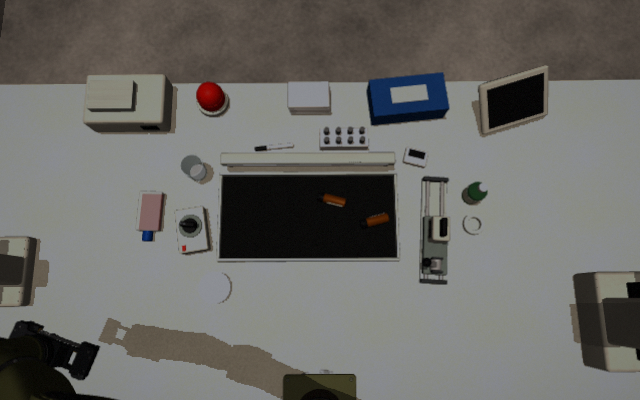

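View pics/side0.png

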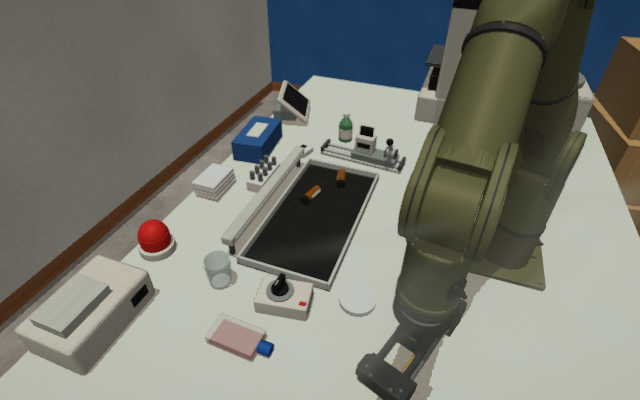

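View pics/wrist0.png

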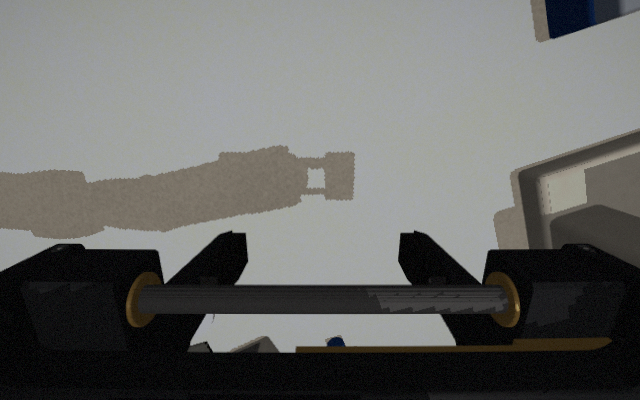

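Top view: two tubes at about (332,200) and (376,220), the knob at (190,225), the scan head at (438,230) and the lever ball near (428,263). I'll measure these next.

```bash
python3 - <<'E'
from h import *
d=load('top0'); P=depth_pts(d)
im=d['img'][:,:,::-1]
a=cv2.resize(im[150:290,310:490],None,fx=4.4,fy=4.2,interpolation=cv2.INTER_CUBIC)
cv2.imwrite('pics/z1.png',cv2.convertScaleAbs(a,alpha=1.5))
a=cv2.resize(im[150:310,130:240],None,fx=3.5,fy=3.5,interpolation=cv2.INTER_CUBIC)
cv2.imwrite('pics/z2.png',cv2.convertScaleAbs(a,alpha=1.5))
# rim corners at z=.028
for u,v in((219,172),(397,172),(398,261),(218,262)): print((u,v),np.round(plane(d,u,v,.028),3),P[v,u].round(3))
for n,(u,v) in dict(knob=(189,226),head=(440,229),fin=(435,229),ball=(428,263),headtop=(443,229),beaker=(194,167),bot=(477,191),tape=(472,225),petri=(215,288),timer=(415,157),flask=(150,210)).items(): print(n,P[v,u].round(3))
hsv=cv2.cvtColor(im,cv2.COLOR_BGR2HSV)
m=((hsv[...,0]<18)&(hsv[...,1]>120)&(hsv[...,2]>60)).astype(np.uint8); m[:170]=0;m[262:]=0;m[:,:220]=0;m[:,398:]=0
n,l,s,c=cv2.connectedComponentsWithStats(m)
for i in range(1,n):
    if s[i,4]>20: print(s[i],c[i].round(1),plane(d,*c[i],.027).round(3))
E
```

```text
(219, 172) [0.691 0.299 0.028] [ 0.699  0.305 -0.003]
(397, 172) [ 0.686 -0.244  0.028] [ 0.694 -0.249 -0.001]
(398, 261) [ 0.416 -0.235  0.028] [ 0.418 -0.24  -0.   ]
(218, 262) [0.418 0.293 0.028] [0.42  0.299 0.002]
knob [0.516 0.366 0.093]
head [ 0.496 -0.337  0.126]
fin [ 0.499 -0.329  0.105]
ball [ 0.401 -0.295  0.143]
headtop [ 0.493 -0.342  0.141]
beaker [0.714 0.382 0.003]
bot [nan nan nan]
tape [ 0.524 -0.469  0.002]
petri [0.343 0.301 0.02 ]
timer [ 0.735 -0.302  0.022]
flask [0.575 0.502 0.027]
[324 195  21  11 134] [334.1 199.6] [ 0.602 -0.051  0.027]
[367 214  21  11 143] [377.2 218.8] [ 0.542 -0.178  0.027]
```

View pics/z1.png

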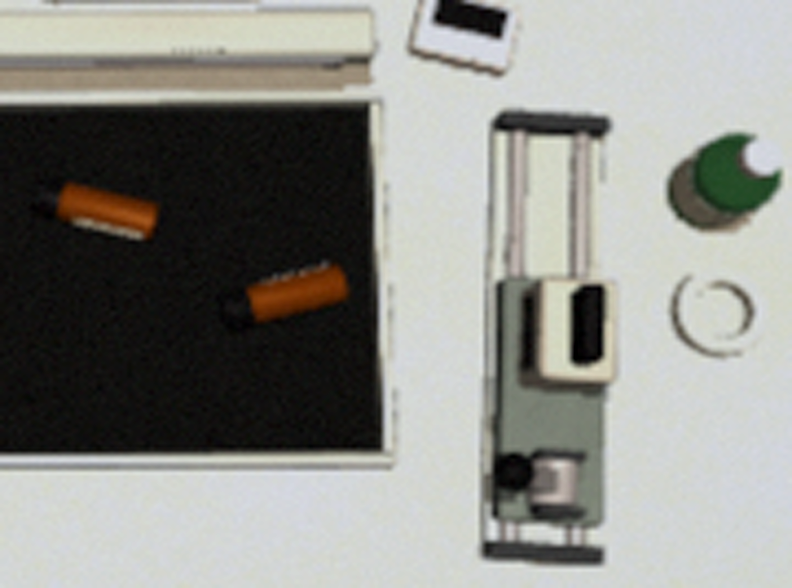

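View pics/z2.png

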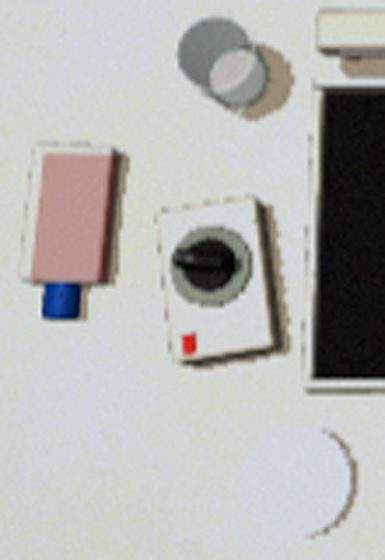

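```bash
cat >> h.py <<'E'
def to(x,y,z,yaw=None):
    s=r.get_state(); M=R.from_quat(s['eef_rot']).as_matrix(); e=np.array([x,y,z])-s['tool_pos']
    cy=np.degrees(np.arctan2(M[1,0],M[0,0]))
    print('tool shift mm',(M.T@e*1000).round(1),'yaw now',round(cy,1), 'turn ay',None if yaw is None else round(np.radians((cy-yaw+90)%180-90),3),'(+cw) q7',round(s['q'][6],2))
E
python3 - <<'E'
from h import *
d=load('top0');P=depth_pts(d)
print(plane(d,190,225.7,.066))
b=(P[...,2]>.04)&(P[...,2]<.05)&(P[...,1]>.25)&(P[...,1]<.46)&(P[...,0]>.4)&(P[...,0]<.62)
print('box',cv2.minAreaRect((P[b][:,:2]*1000).astype(np.float32)))
b=(P[...,2]>.08)&(P[...,2]<.095)&(P[...,1]>.25)&(P[...,1]<.46)&(P[...,0]>.4)&(P[...,0]<.62)
print('bar',P[b].mean(0),cv2.minAreaRect((P[b][:,:2]*1000).astype(np.float32)))
to(.52,.365,.24,0)
E
```

```text
[0.52038835 0.36985258 0.066     ]
box ((512.2159423828125, 373.0541076660156), (129.46128845214844, 85.93787384033203), 8.978151321411133)
bar [0.52157978 0.37316951 0.0888407 ] ((522.1912231445312, 374.31170654296875), (41.29736328125, 14.512981414794922), 85.81773376464844)
tool shift mm [-106.    -1.7 -367. ] yaw now 70.4 turn ay 1.228 (+cw) q7 -0.22
```

```bash
python3 -m inch '[[-10,0,-37,0,0,0],[-10,0,-37,0,0,0],[-10,0,-37,0,0,0],[-10,0,-37,0,0,0],[-11,0,-37,0,0,0],[-11,0,-37,0,0,0],[-11,0,-37,0,0,0],[-11,0,-37,0,0,0],[-11,0,-37,0,0,0],[-11,0,-34,0,0,0]]' 60 25
python3 -m inch '[[0,0,0,0,0.124,0],[0,0,0,0,0.124,0],[0,0,0,0,0.124,0],[0,0,0,0,0.124,0],[0,0,0,0,0.124,0],[0,0,0,0,0.124,0],[0,0,0,0,0.124,0],[0,0,0,0,0.124,0],[0,0,0,0,0.124,0],[0,0,0,0,0.124,0],[0,0,0,0,0.06,0],[0,0,0,0,0,0]]'
python3 - <<'E'
from h import *
s=st(); print(np.round(s['q'],2)); snap('wrist','w1'); to(.522,.372,.175,-4.2)
E
```

```text
clock: 0.98
tool_pos: [0.5219, 0.3634, 0.2385]
eef_rot: [0.578, 0.407, -0.407, -0.578]
contact_force: [0.9, 0.6, -0.0]
opening: 0.682
clock: 1.98
tool_pos: [0.5197, 0.3655, 0.2384]
eef_rot: [0.707, -0.026, 0.026, -0.706]
contact_force: [-0.8, 0.7, 0.1]
opening: 0.685
t 1.98 pos [0.5197 0.3655 0.2384] R cols [[0.997, -0.0, 0.073], [-0.073, -0.001, 0.997], [-0.0, -1.0, -0.001]] F [-0.8  0.7  0.1] op 0.685
[-0.76  0.71  0.14  1.54 -0.12  0.9  -0.65]
tool shift mm [ 1.8 63.4  6.7] yaw now -4.0 turn ay 0.003 (+cw) q7 -0.65
```

View pics/w1.png

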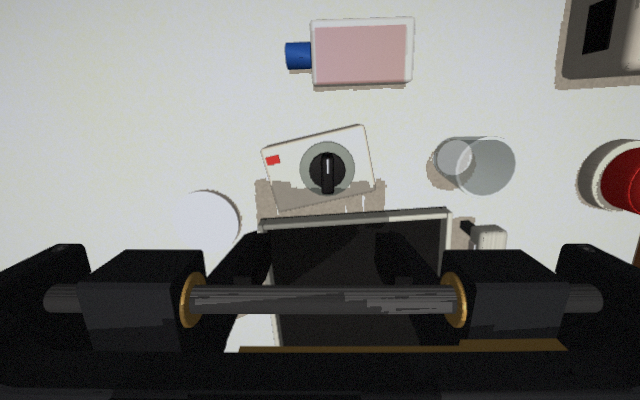

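Wrist view: the bar is at (327,170) and vertical in the image, across the jaws as needed. I'll check its position with depth.

```bash
python3 - <<'E'
from h import *
d=load('w1');P=depth_pts(d)
b=(P[...,2]>.081)&(P[...,2]<.097)&(P[...,1]>.3)&(P[...,1]<.43)&(P[...,0]>.45)&(P[...,0]<.59)
print('bar',P[b].mean(0),b.sum(),cv2.minAreaRect((P[b][:,:2]*1000).astype(np.float32)))
print(proj(d,[.522,.372,.089]))
to(.5215,.373,.066,-4.2)
E
```

```text
bar [0.5248648  0.37521595 0.08906194] 482 ((524.798095703125, 374.34417724609375), (41.407772064208984, 13.266097068786621), 86.01026153564453)
(np.float64(324.60887242611994), np.float64(178.2952662458393))
tool shift mm [  1.3 172.4   7.7] yaw now -4.0 turn ay 0.003 (+cw) q7 -0.65
```

```bash
python3 -m inch '[[3,20,8,0,0,0],[0,20,0,0,0,0],[0,20,0,0,0,0],[0,20,0,0,0,0],[0,20,0,0,0,0],[0,20,0,0,0,0],[0,15,0,0,0,0],[0,14,0,0,0,0],[0,10,0,0,0,0],[0,8,0,0,0,0],[0,0,0,0,0,0],[0,0,0,0,0,0]]' 60
python3 -m inch '[[0,0,0,0,0,0],[0,0,0,0,0,0],[0,0,0,0,0,0],[0,0,0,0,0,0],[0,0,0,0,0,0],[0,0,0,0,0,0]]' 0 20
python3 - <<'E'
from h import *
s=st(); print(s['moment'])
to(.523,.374,.070,-4.2)
E
```

```text
clock: 3.03
tool_pos: [0.5237, 0.3733, 0.0717]
eef_rot: [-0.707, 0.025, -0.025, 0.707]
contact_force: [-0.8, -0.2, -0.1]
opening: 0.685
clock: 3.53
tool_pos: [0.5237, 0.3733, 0.0719]
eef_rot: [-0.707, 0.025, -0.026, 0.707]
contact_force: [0.0, 0.5, -0.9]
opening: 0.251
t 3.53 pos [0.5237 0.3733 0.0719] R cols [[0.997, 0.0, 0.072], [-0.072, 0.0, 0.997], [0.0, -1.0, 0.0]] F [ 0.   0.5 -0.9] op 0.251
[-0.06961731  0.08332928 -0.06915144]
tool shift mm [-0.8  1.9  0.6] yaw now -4.1 turn ay 0.001 (+cw) q7 -0.64
```

Still closing (22 mm).

```bash
python3 -m inch '[[0,0,0,0,0,0],[0,0,0,0,0,0],[0,0,0,0,0,0],[0,0,0,0,0,0]]'
python3 -m inch '[[0,0,0,0,-0.1,0],[0,0,0,0,-0.1,0],[0,0,0,0,-0.1,0],[0,0,0,0,-0.1,0],[0,0,0,0,-0.1,0],[0,0,0,0,0,0]]'
python3 - <<'E'
from h import *
s=st(); print(s['moment'].round(2) if hasattr(s['moment'],'round') else s['moment'],np.round(s['q'],2))
to(.523,.374,.070,0)
E
```

```text
clock: 3.87
tool_pos: [0.5253, 0.3731, 0.0719]
eef_rot: [-0.706, 0.025, -0.027, 0.707]
contact_force: [4.9, 0.6, -2.5]
opening: 0.155
clock: 4.37
tool_pos: [0.526, 0.3732, 0.072]
eef_rot: [-0.69, -0.153, 0.15, 0.691]
contact_force: [5.6, 1.5, -3.4]
opening: 0.159
t 4.37 pos [0.526  0.3732 0.072 ] R cols [[0.908, 0.004, -0.418], [0.418, 0.002, 0.908], [0.004, -1.0, -0.0]] F [ 5.6  1.5 -3.4] op 0.159
[ 0.1  -1.24  0.01] [-0.67  0.93 -0.03  1.63  0.04  0.59 -0.29]
tool shift mm [-2.4  2.   2. ] yaw now 24.7 turn ay 0.431 (+cw) q7 -0.29
```

```bash
python3 -m inch '[[2,0,-1,0,-0.1,0],[0,0,0,0,-0.12,0],[0,0,0,0,-0.12,0],[0,0,0,0,-0.12,0],[0,0,0,0,-0.12,0],[0,0,0,0,-0.12,0],[0,0,0,0,-0.12,0],[0,0,0,0,-0.12,0],[0,0,0,0,-0.12,0],[0,0,0,0,0,0]]'
python3 - <<'E'
from h import *
s=st(); print(np.round(s['moment'],2),np.round(s['q'],2))
to(.523,.374,.070,0)
E
```

```text
clock: 5.2
tool_pos: [0.5269, 0.3745, 0.072]
eef_rot: [-0.519, -0.481, 0.479, 0.519]
contact_force: [4.7, 3.5, -2.7]
opening: 0.158
t 5.2 pos [0.5269 0.3745 0.072 ] R cols [[0.078, 0.002, -0.997], [0.997, 0.003, 0.078], [0.003, -1.0, -0.002]] F [ 4.7  3.5 -2.7] op 0.158
[ 0.5  -0.96  0.03] [-0.53  0.94 -0.3   1.61  0.41  0.65  0.45]
tool shift mm [-0.8  2.   3.9] yaw now 85.5 turn ay 1.493 (+cw) q7 0.45
```

```bash
python3 -m inch '[[0,0,0,0,-0.12,0],[0,0,0,0,-0.12,0],[0,0,0,0,-0.12,0],[0,0,0,0,-0.12,0],[0,0,0,0,-0.12,0],[0,0,0,0,-0.12,0],[0,0,0,0,-0.12,0],[0,0,0,0,-0.12,0],[0,0,0,0,0,0]]'
python3 - <<'E'
from h import *
s=st(); print(np.round(s['moment'],2),np.round(s['q'],2))
snap('wrist','w2')
E
```

```text
clock: 5.95
tool_pos: [0.5255, 0.3745, 0.0716]
eef_rot: [0.24, 0.666, -0.664, -0.242]
contact_force: [1.6, 4.7, -4.3]
opening: 0.331
t 5.95 pos [0.5255 0.3745 0.0716] R cols [[-0.767, -0.002, -0.641], [0.641, 0.003, -0.767], [0.004, -1.0, -0.001]] F [ 1.6  4.7 -4.3] op 0.331
[ 1.04 -0.19 -1.63] [-0.4   0.98 -0.55  1.6   0.68  0.76  1.18]
```

View pics/w2.png

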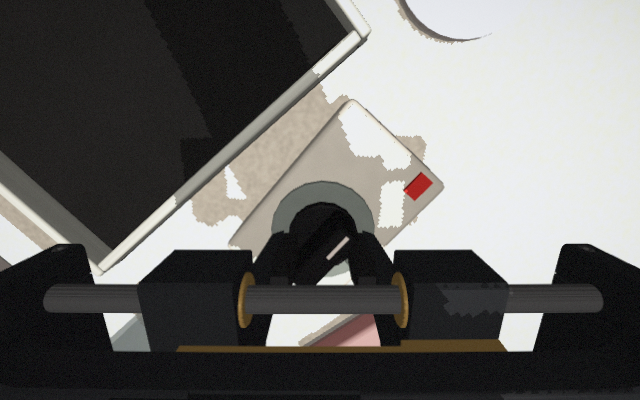

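The jaws have spread to 29 mm against the bar, which looks either like the end stop or like the slackened grip. I'll open and look.

```bash
python3 -m inch '[[0,0,0,0,0.05,0],[0,0,0,0,0,0],[0,0,0,0,0,0],[0,0,0,0,0,0],[0,0,0,0,0,0],[0,-40,0,0,0,0],[0,-40,0,0,0,0],[0,0,0,0,0,0]]' 60
python3 - <<'E'
from h import *
s=st(); print(np.round(s['moment'],2),np.round(s['q'],2))
d=snap('wrist','w3');P=depth_pts(d)
b=(P[...,2]>.081)&(P[...,2]<.097)&(P[...,1]>.3)&(P[...,1]<.43)&(P[...,0]>.45)&(P[...,0]<.59)
print('bar',P[b].mean(0),b.sum(),cv2.minAreaRect((P[b][:,:2]*1000).astype(np.float32)))
E
```

```text
clock: 6.67
tool_pos: [0.5284, 0.3768, 0.159]
eef_rot: [0.259, 0.663, -0.655, -0.255]
contact_force: [0.6, 0.9, 0.7]
opening: 0.678
t 6.67 pos [0.5284 0.3768 0.159 ] R cols [[-0.736, 0.008, -0.677], [0.677, 0.009, -0.736], [-0.0, -1.0, -0.012]] F [0.6 0.9 0.7] op 0.678
[ 0.11 -0.03 -0.  ] [-0.38  0.87 -0.61  1.56  0.59  0.89  1.21]
bar [0.52426166 0.37336615 0.08880988] 873 ((525.373779296875, 374.3184509277344), (42.07502746582031, 14.33000373840332), 9.284747123718262)
```

View pics/w3.png

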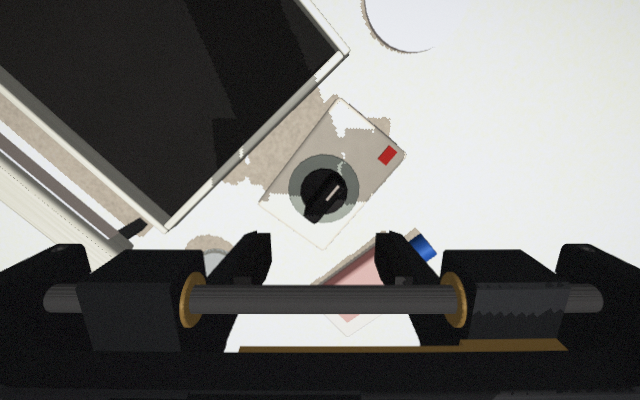

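The bar now lies at 9.3°, aligned with the box (9.0°), and the jaws met real torque (-1.6 Nm). So the dimmer is at its end stop. Next is the lever, so I'll measure the scan head and turn the tool.

```bash
python3 -m inch '[[0,-20,0,0,0.12,0],[0,-20,0,0,0.12,0],[0,-20,0,0,0.12,0],[0,-20,0,0,0.12,0],[0,0,0,0,0.12,0],[0,0,0,0,0.12,0],[0,0,0,0,0.12,0],[0,0,0,0,0.12,0],[0,0,0,0,0.12,0],[0,0,0,0,0.12,0],[0,0,0,0,0.12,0],[0,0,0,0,0.12,0]]' 0 20
python3 -m inch '[[0,0,0,0,0.12,0],[0,0,0,0,0.12,0],[0,0,0,0,0.12,0],[0,0,0,0,0.12,0],[0,0,0,0,0.12,0],[0,0,0,0,0.12,0],[0,0,0,0,0.12,0],[0,0,0,0,0.1,0],[0,0,0,0,0,0]]'
python3 - <<'E'
from h import *
s=st(); print(np.round(s['q'],2))
d=load('top0');P=depth_pts(d)
reg=(P[...,1]<-.25)&(P[...,1]>-.42)&(P[...,0]>.33)&(P[...,0]<.7)
def f(lo,hi,x0=.3,x1=.8):
    b=reg&(P[...,2]>lo)&(P[...,2]<hi)&(P[...,0]>x0)&(P[...,0]<x1); return b.sum(),P[b].mean(0).round(4),[np.round(v,1) for v in cv2.minAreaRect((P[b][:,:2]*1000).astype(np.float32))]
print('headtop',f(.1,.112,.43)); print('fin',f(.135,.15,.43)); print('ball',f(.125,.15,.3,.43))
b=reg&(P[...,0]<.43)&(P[...,2]>.125); print(P[b].round(3)[:20])
print('rail low',f(.01,.06))
for p in [(.4,-.3,.239)]: to(*p,0)
E
```

```text
clock: 7.72
tool_pos: [0.5253, 0.3723, 0.2305]
eef_rot: [0.629, 0.323, -0.325, -0.628]
contact_force: [-0.8, -0.7, 0.0]
opening: 0.007
clock: 8.47
tool_pos: [0.5252, 0.3725, 0.2306]
eef_rot: [0.708, 0.005, -0.006, -0.706]
contact_force: [-0.7, -0.4, 0.3]
opening: 0.002
t 8.47 pos [0.5252 0.3725 0.2306] R cols [[1.0, -0.001, -0.016], [0.016, -0.002, 1.0], [-0.001, -1.0, -0.002]] F [-0.7 -0.4  0.3] op 0.002
[-0.7   0.72  0.02  1.52 -0.01  0.91 -0.66]
headtop (np.int64(289), array([ 0.4984, -0.3419,  0.1056]), [array([ 500.2, -344.3]), array([50.7, 69.9]), np.float64(85.3)])
fin (np.int64(93), array([ 0.5003, -0.3444,  0.1411]), [array([ 500.5, -344.4]), array([13.2, 47.9]), np.float64(86.4)])
ball (np.int64(70), array([ 0.4043, -0.2912,  0.1354]), [array([ 404.7, -291.7]), array([22.1, 25.2]), np.float64(78.7)])
[[ 0.416 -0.287  0.133]
 [ 0.416 -0.29   0.133]
 [ 0.415 -0.292  0.136]
 [ 0.415 -0.295  0.136]
 [ 0.416 -0.299  0.127]
 [ 0.413 -0.285  0.128]
 [ 0.413 -0.286  0.136]
 [ 0.413 -0.289  0.137]
 [ 0.412 -0.291  0.139]
 [ 0.413 -0.295  0.135]
 [ 0.413 -0.297  0.136]
 [ 0.413 -0.301  0.132]
 [ 0.411 -0.282  0.13 ]
 [ 0.41  -0.284  0.133]
 [ 0.41  -0.286  0.138]
 [ 0.41  -0.29   0.133]
 [ 0.41  -0.29   0.141]
 [ 0.41  -0.294  0.136]
 [ 0.41  -0.299  0.138]
 [ 0.41  -0.304  0.129]]
rail low (np.int64(1927), array([ 0.512 , -0.3413,  0.0281]), [array([ 510.1, -333.8]), array([128. , 319.9]), np.float64(85.6)])
tool shift mm [-135.8   -6.6 -670.5] yaw now 0.9 turn ay 0.016 (+cw) q7 -0.66
```

```bash
python3 -m inch '[[0,0,0,0,0.09,0],[0,0,0,0,0,0]]'
python3 - <<'E'
from h import *
st(); to(.4076,-.243,.18,-4.3)
E
```

```text
clock: 8.63
tool_pos: [0.5254, 0.3727, 0.2309]
eef_rot: [0.707, -0.026, 0.025, -0.706]
contact_force: [0.1, 0.7, -0.8]
opening: 0.004
t 8.63 pos [0.5254 0.3727 0.2309] R cols [[0.997, -0.001, 0.071], [-0.071, -0.002, 0.997], [-0.001, -1.0, -0.002]] F [ 0.1  0.7 -0.8] op 0.004
tool shift mm [ -73.5   52.  -622.4] yaw now -4.1 turn ay 0.004 (+cw) q7 -0.73
```

```bash
python3 -m inch '[[-4,0,-38,0,0,0],[-4,0,-38,0,0,0],[-4,0,-38,0,0,0],[-4,0,-38,0,0,0],[-4,0,-38,0,0,0],[-4,0,-38,0,0,0],[-4,0,-38,0,0,0],[-4,0,-38,0,0,0],[-4,0,-38,0,0,0],[-4,0,-38,0,0,0],[-4,0,-38,0,0,0],[-4,0,-38,0,0,0]]'
python3 -m inch '[[-5,5,-38,0,0,0],[-5,5,-38,0,0,0],[-5,5,-38,0,0,0],[-5,5,-38,0,0,0],[-5,5,-14,0,0,0],[0,25,0,0,0,0],[0,0,0,0,0,0],[0,0,0,0,0,0]]'
python3 - <<'E'
from h import *
s=st(); print(np.round(s['q'],2)); to(.4076,-.243,.112,-4.3); snap('wrist','w4')
E
```

```text
clock: 9.63
tool_pos: [0.4444, -0.0799, 0.2316]
eef_rot: [0.707, -0.024, 0.023, -0.707]
contact_force: [0.9, -0.2, 0.2]
opening: 0.008
clock: 10.3
tool_pos: [0.4074, -0.2413, 0.181]
eef_rot: [-0.706, 0.025, -0.023, 0.707]
contact_force: [0.0, 0.1, -0.3]
opening: 0.008
t 10.3 pos [ 0.4074 -0.2413  0.181 ] R cols [[0.998, -0.003, 0.069], [-0.069, 0.002, 0.998], [-0.003, -1.0, 0.002]] F [ 0.   0.1 -0.3] op 0.008
[ 0.48  0.59 -0.06  2.07  0.07  0.48  0.29]
tool shift mm [ 0.5 69.  -1.8] yaw now -4.0 turn ay 0.006 (+cw) q7 0.29
```

View pics/w4.png

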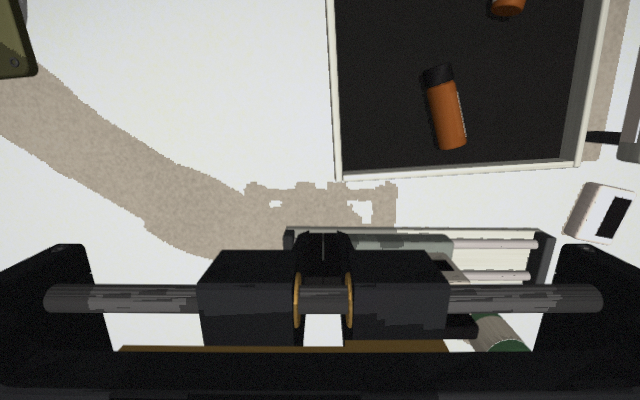

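```bash
python3 -m inch '[[0,17,0,0,0,0],[0,17,0,0,0,0],[0,17,0,0,0,0],[0,17,0,0,0,0],[0,0,-12,0,0,0],[0,0,-12,0,0,0],[0,0,-12,0,0,0],[0,0,-12,0,0,0],[0,0,-12,0,0,0],[0,0,0,0,0,0]]'
python3 -c "
from h import *
st()"
python3 -m inch '[[0,0,-12,0,0,0],[0,0,-12,0,0,0],[0,0,-12,0,0,0],[0,0,-12,0,0,0],[0,0,-8,0,0,0],[0,0,0,0,0,0]]'
python3 -c "
from h import *
st()"
```

```text
clock: 11.18
tool_pos: [0.4046, -0.3046, 0.1145]
eef_rot: [0.708, -0.025, 0.027, -0.706]
contact_force: [0.2, -0.4, 0.1]
opening: 0.003
t 11.18 pos [ 0.4046 -0.3046  0.1145] R cols [[0.997, 0.002, 0.074], [-0.074, -0.003, 0.997], [0.002, -1.0, -0.003]] F [ 0.2 -0.4  0.1] op 0.003
clock: 11.68
tool_pos: [0.3994, -0.3595, 0.1135]
eef_rot: [0.707, -0.026, 0.026, -0.707]
contact_force: [-0.0, 0.5, 0.5]
opening: 0.005
t 11.68 pos [ 0.3994 -0.3595  0.1135] R cols [[0.997, -0.0, 0.075], [-0.075, -0.0, 0.997], [-0.0, -1.0, -0.0]] F [-0.   0.5  0.5] op 0.005
```

```bash
python3 -m inch '[[0,0,-2,0,0,0],[0,0,-2,0,0,0],[0,0,0,0,0,0]]'
python3 -m inch '[[0,0,-2,0,0,0],[0,0,-2,0,0,0],[0,0,0,0,0,0]]'
python3 -c "
from h import *
st();snap('side','s5')
im=load('s5')['img'][:,:,::-1][110:190,290:430]
cv2.imwrite('pics/s5z.png',cv2.resize(im,None,fx=5,fy=5,interpolation=2))"
```

```text
clock: 11.93
tool_pos: [0.3995, -0.3602, 0.1134]
eef_rot: [-0.706, 0.025, -0.025, 0.707]
contact_force: [-0.4, 3.2, 0.9]
opening: 0.006
clock: 12.18
tool_pos: [0.3994, -0.3609, 0.1132]
eef_rot: [-0.704, 0.025, -0.023, 0.709]
contact_force: [0.8, 10.7, 3.0]
opening: 0.006
t 12.18 pos [ 0.3994 -0.3609  0.1132] R cols [[0.998, -0.002, 0.068], [-0.068, 0.007, 0.998], [-0.003, -1.0, 0.007]] F [ 0.8 10.7  3. ] op 0.006
```

View pics/s5z.png

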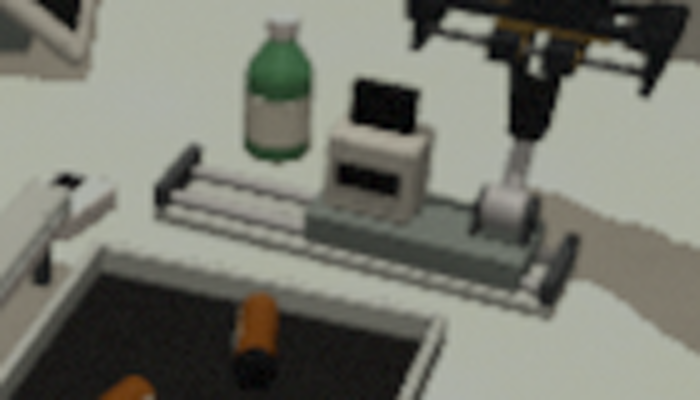

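The lever is on its free stop (10.7 N), leaning away from the mat. Next I'll move in behind the fin.

```bash
python3 -m inch '[[0,0,15,0,0,0],[0,-25,0,0,0,0],[0,-25,0,0,0,0],[0,0,0,0,0,0]]'
python3 -c "
from h import *
st();to(.443,-.340,.112,-4.3)"
```

```text
clock: 12.57
tool_pos: [0.4028, -0.353, 0.1675]
eef_rot: [0.709, -0.023, 0.028, -0.705]
contact_force: [0.2, 0.2, 0.1]
opening: 0.008
t 12.57 pos [ 0.4028 -0.353   0.1675] R cols [[0.997, 0.006, 0.072], [-0.072, -0.006, 0.997], [0.007, -1.0, -0.006]] F [0.2 0.2 0.1] op 0.008
tool shift mm [38.8 55.7 16.2] yaw now -4.1 turn ay 0.003 (+cw) q7 0.44
```

```bash
python3 -m inch '[[19,0,8,0,0,0],[20,0,8,0,0,0],[0,18,0,0,0,0],[0,18,0,0,0,0],[0,18,0,0,0,0],[0,0,0,0,0,0]]'
python3 -c "
from h import *
st();to(.443,-.340,.112,-4.3)"
python3 -m inch '[[10,0,0,0,0,0],[8,0,0,0,0,0],[8,0,0,0,0,0],[8,0,0,0,0,0],[8,0,0,0,0,0],[8,0,0,0,0,0],[0,0,0,0,0,0]]'
python3 -c "
from h import *
st()"
```

```text
clock: 13.07
tool_pos: [0.439, -0.337, 0.1068]
eef_rot: [-0.706, 0.027, -0.024, 0.707]
contact_force: [-1.7, 0.3, -0.7]
opening: 0.005
t 13.07 pos [ 0.439  -0.337   0.1068] R cols [[0.997, -0.004, 0.072], [-0.072, 0.002, 0.997], [-0.004, -1.0, 0.001]] F [-1.7  0.3 -0.7] op 0.005
tool shift mm [ 4.2 -5.2 -2.7] yaw now -4.1 turn ay 0.003 (+cw) q7 0.38
clock: 13.65
tool_pos: [0.4931, -0.3414, 0.1101]
eef_rot: [0.707, -0.024, 0.026, -0.706]
contact_force: [0.3, -1.2, 0.2]
opening: 0.007
t 13.65 pos [ 0.4931 -0.3414  0.1101] R cols [[0.997, 0.004, 0.071], [-0.071, -0.001, 0.997], [0.004, -1.0, -0.001]] F [ 0.3 -1.2  0.2] op 0.007
```

```bash
python3 -m inch '[[8,0,0,0,0,0],[8,0,0,0,0,0],[8,0,0,0,0,0],[8,0,0,0,0,0],[8,0,0,0,0,0],[8,0,0,0,0,0],[8,0,0,0,0,0],[0,0,0,0,0,0]]'
python3 -c "
from h import *
st()"
python3 -m inch '[[4,0,0,0,0,0],[4,0,0,0,0,0],[4,0,0,0,0,0],[0,0,0,0,0,0],[0,0,0,0,0,0]]'
python3 -c "
from h import *
st();snap('top','t6')
d=load('t6');P=depth_pts(d);im=d['img'][:,:,::-1][150:290,310:490]
cv2.imwrite('pics/t6z.png',cv2.resize(im,None,fx=4,fy=4,interpolation=2))"
```

```text
clock: 14.32
tool_pos: [0.5495, -0.3448, 0.1097]
eef_rot: [0.707, -0.023, 0.026, -0.707]
contact_force: [0.3, -0.8, 1.0]
opening: 0.008
t 14.32 pos [ 0.5495 -0.3448  0.1097] R cols [[0.997, 0.004, 0.071], [-0.071, -0.0, 0.998], [0.004, -1.0, -0.0]] F [ 0.3 -0.8  1. ] op 0.008
clock: 14.73
tool_pos: [0.5593, -0.3456, 0.1096]
eef_rot: [-0.707, 0.025, -0.026, 0.707]
contact_force: [-1.0, 0.6, 0.1]
opening: 0.007
t 14.73 pos [ 0.5593 -0.3456  0.1096] R cols [[0.997, 0.002, 0.071], [-0.071, 0.0, 0.997], [0.002, -1.0, 0.0]] F [-1.   0.6  0.1] op 0.007
```

View pics/t6z.png

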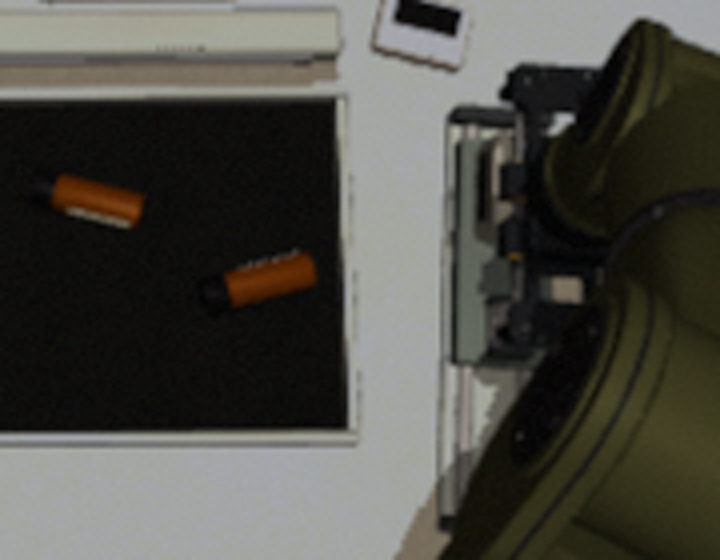

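The head is close to the far plate but there is no stop force yet, so I'll keep pushing.

```bash
python3 -m inch '[[3,0,0,0,0,0],[3,0,0,0,0,0],[0,0,0,0,0,0]]'
python3 -m inch '[[3,0,0,0,0,0],[3,0,0,0,0,0],[0,0,0,0,0,0]]'
python3 -m inch '[[2,0,0,0,0,0],[2,0,0,0,0,0],[0,0,0,0,0,0],[0,0,0,0,0,0]]'
python3 -c "
from h import *
st()"
```

```text
clock: 15.03
tool_pos: [0.5618, -0.346, 0.1095]
eef_rot: [-0.706, 0.028, -0.024, 0.707]
contact_force: [-7.9, 3.1, 5.4]
opening: 0.004
clock: 15.28
tool_pos: [0.5618, -0.3459, 0.1094]
eef_rot: [-0.705, 0.032, -0.02, 0.708]
contact_force: [-20.3, 6.2, 17.0]
opening: 0.005
clock: 15.62
tool_pos: [0.5617, -0.3459, 0.1094]
eef_rot: [-0.705, 0.035, -0.018, 0.708]
contact_force: [-27.2, 7.9, 22.6]
opening: 0.004
t 15.62 pos [ 0.5617 -0.3459  0.1094] R cols [[0.997, -0.025, 0.075], [-0.075, 0.006, 0.997], [-0.025, -1.0, 0.004]] F [-27.2   7.9  22.6] op 0.004
```

Stop reached: x stays fixed while the force rises. Now I'll go to the outer side of the lever.

```bash
python3 -m inch '[[-12,0,0,0,0,0],[-10,0,0,0,0,0],[0,-30,0,0,0,0],[0,-30,0,0,0,0],[0,-10,0,0,0,0],[0,0,0,0,0,0]]'
python3 -c "
from h import *
st();to(.494,-.431,.18,-4.3)
d=load('top0');P=depth_pts(d)
b=(P[...,2]>.05)&(P[...,1]<-.42)&(P[...,1]>-.6)&(P[...,0]>.4)&(P[...,0]<.7); print(P[b].min(0),P[b].max(0))
"
```

```text
clock: 16.12
tool_pos: [0.5551, -0.3468, 0.1831]
eef_rot: [0.708, -0.023, 0.028, -0.705]
contact_force: [-0.4, -0.1, 0.4]
opening: 0.005
t 16.12 pos [ 0.5551 -0.3468  0.1831] R cols [[0.997, 0.008, 0.072], [-0.072, -0.004, 0.997], [0.008, -1.0, -0.003]] F [-0.4 -0.1  0.4] op 0.005
tool shift mm [-54.9   2.9 -88.3] yaw now -4.1 turn ay 0.003 (+cw) q7 0.35
[ 0.58522504 -0.49398046  0.05015673] [ 0.64074209 -0.43989853  0.12692839]
```

```bash
python3 -m inch '[[-18,0,-29,0,0,0],[-18,0,-29,0,0,0],[-19,0,-30,0,0,0],[0,20,0,0,0,0],[0,20,0,0,0,0],[0,20,0,0,0,0],[0,10,0,0,0,0],[0,0,0,0,0,0]]'
python3 -c "
from h import *
st();to(.494,-.431,.112,-4.3); snap('side','s7')
im=load('s7')['img'][:,:,::-1][110:190,290:430]
cv2.imwrite('pics/s7z.png',cv2.resize(im,None,fx=5,fy=5,interpolation=2))"
```

```text
clock: 16.78
tool_pos: [0.4895, -0.4277, 0.1059]
eef_rot: [-0.705, 0.027, -0.024, 0.708]
contact_force: [-0.3, -0.4, 0.1]
opening: 0.006
t 16.78 pos [ 0.4895 -0.4277  0.1059] R cols [[0.997, -0.005, 0.071], [-0.071, 0.004, 0.997], [-0.005, -1.0, 0.004]] F [-0.3 -0.4  0.1] op 0.006
tool shift mm [ 4.7 -6.1 -3. ] yaw now -4.1 turn ay 0.004 (+cw) q7 0.48
```

View pics/s7z.png

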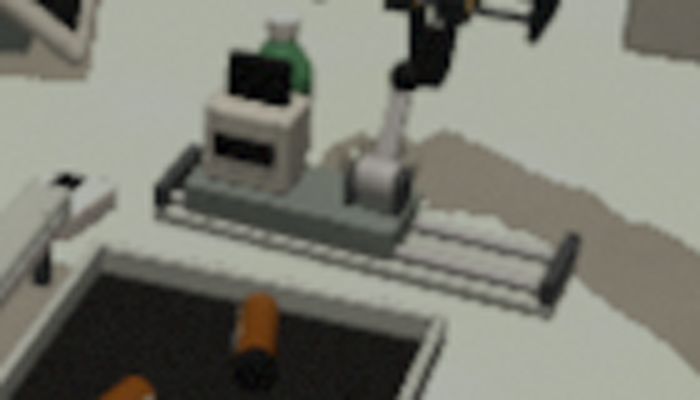

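```bash
python3 -m inch '[[4,-6,0,0,0,0],[0,0,12,0,0,0],[0,0,12,0,0,0],[0,0,12,0,0,0],[0,0,12,0,0,0],[0,0,12,0,0,0],[0,0,12,0,0,0],[0,0,12,0,0,0],[0,0,12,0,0,0],[0,0,8,0,0,0],[0,0,0,0,0,0]]'
python3 -c "
from h import *
st()"
python3 -m inch '[[0,0,3,0,0,0],[0,0,3,0,0,0],[0,0,0,0,0,0]]'
python3 -m inch '[[0,0,2,0,0,0],[0,0,2,0,0,0],[0,0,0,0,0,0]]'
python3 -c "
from h import *
st()"
```

```text
clock: 17.75
tool_pos: [0.5024, -0.3248, 0.1157]
eef_rot: [0.707, -0.025, 0.025, -0.707]
contact_force: [0.2, -1.0, 0.7]
opening: 0.006
t 17.75 pos [ 0.5024 -0.3248  0.1157] R cols [[0.998, -0.001, 0.07], [-0.07, -0.0, 0.998], [-0.001, -1.0, -0.0]] F [ 0.2 -1.   0.7] op 0.006
clock: 18.0
tool_pos: [0.5025, -0.3234, 0.116]
eef_rot: [0.708, -0.026, 0.027, -0.705]
contact_force: [-0.1, -7.1, -1.3]
opening: 0.003
clock: 18.25
tool_pos: [0.5025, -0.323, 0.1161]
eef_rot: [0.71, -0.027, 0.028, -0.703]
contact_force: [0.2, -12.6, -2.8]
opening: 0.005
t 18.25 pos [ 0.5025 -0.323   0.1161] R cols [[0.997, 0.002, 0.077], [-0.077, -0.009, 0.997], [0.002, -1.0, -0.009]] F [  0.2 -12.6  -2.8] op 0.005
```

The lever is back on its stop (12.6 N). Next I'll retreat and look at the tubes from above.

```bash
python3 -m inch '[[0,0,-15,0,0,0],[0,-35,0,0,0,0],[0,-35,0,0,0,0],[0,-35,0,0,0,0],[8,0,35,0,0,0],[8,0,35,0,0,0],[8,0,35,0,0,0],[8,0,35,0,0,0],[8,0,30,0,0,0],[8,0,30,0,0,0],[0,0,0,0,0,0],[0,0,0,0,0,0]]' 55 5
python3 -c "
from h import *
st();d=snap('wrist','w8');snap('side','s8')
P=depth_pts(d);im=load('s8')['img'][:,:,::-1][110:190,290:430]
cv2.imwrite('pics/s8z.png',cv2.resize(im,None,fx=5,fy=5,interpolation=2))"
```

```text
clock: 19.25
tool_pos: [0.5649, -0.1316, 0.2204]
eef_rot: [-0.706, 0.024, -0.023, 0.708]
contact_force: [0.5, -0.6, 0.7]
opening: 0.624
t 19.25 pos [ 0.5649 -0.1316  0.2204] R cols [[0.998, -0.001, 0.067], [-0.067, 0.003, 0.998], [-0.001, -1.0, 0.003]] F [ 0.5 -0.6  0.7] op 0.624
```

View pics/w8.png

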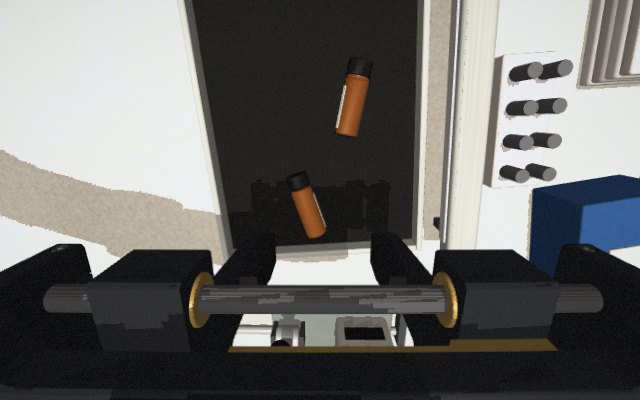

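View pics/s8z.png

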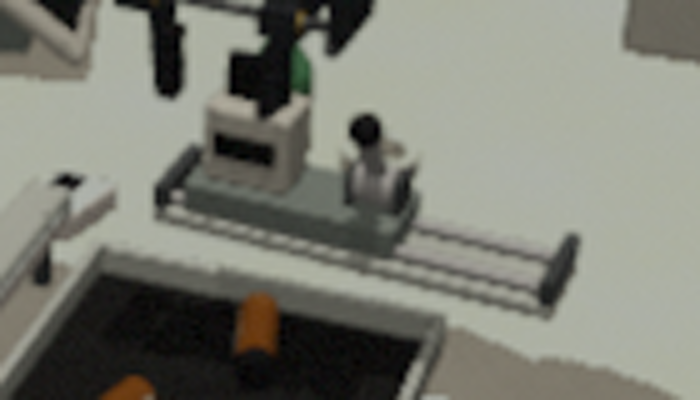

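Side view: the head is at the far plate and the lever ball leans to the mat side (locked). Wrist view: tube A is at (352,97) with its label on the left (-x) edge; tube B is at (306,205) with its label hidden on the +x side. Next I'll fit cylinders to the depth.

```bash
cat >> h.py <<'E'
from scipy.optimize import least_squares
def tubes(d,verbose=True):
    P=depth_pts(d); img=d['img'].astype(int)
    b=np.isfinite(P[...,2])&(P[...,2]>.014)&(P[...,2]<.042)&(P[...,0]>.435)&(P[...,0]<.67)&(P[...,1]>-.222)&(P[...,1]<.275)
    n,l,s,c=cv2.connectedComponentsWithStats(cv2.morphologyEx(b.astype(np.uint8),cv2.MORPH_OPEN,np.ones((2,2),np.uint8)))
    out=[]
    for i in range(1,n):
        if s[i,4]<60: continue
        m=l==i; Q=P[m]; col=img[m]
        c0=Q.mean(0); e=np.linalg.svd(Q[:,:2]-c0[:2],full_matrices=False)[2][0]
        def res(p):
            u=np.array([np.cos(p[2]),np.sin(p[2])]); w=(Q[:,:2]-p[:2])@np.array([-u[1],u[0]])
            return np.hypot(w,Q[:,2]-.020-p[3])-.014
        f=least_squares(res,[c0[0],c0[1],np.arctan2(e[1],e[0]),0],loss='soft_l1',f_scale=.002)
        p=f.x; u=np.array([np.cos(p[2]),np.sin(p[2])])
        br=col.max(1); amber=(col[:,0]>1.6*col[:,2])&(br>60)
        a=(Q[:,:2]-p[:2])@u
        if (a[br<50].mean() if (br<50).any() else 0)<a[amber].mean(): u=-u; a=-a
        lo,hi=np.percentile(a,[1,99]); cen=p[:2]+u*(lo+hi)/2
        nrm=np.array([-u[1],u[0]]); w=(Q[:,:2]-p[:2])@nrm; h=Q[:,2]-.020-p[3]
        white=(col[:,2]>0.6*col[:,0])&(br>90)&(abs(a-(lo+hi)/2)<.028)
        th=np.arctan2(w,h)
        print('px',c[i].round(0),'n',s[i,4],'cen',cen.round(4),'zoff mm',round(p[3]*1000,1),'axis deg',round(np.degrees(np.arctan2(u[1],u[0])),1),'len',round(hi-lo,4),'rms mm',round(1000*np.sqrt((res(p)**2).mean()),1),'perp(+)',nrm.round(2),
          'white',white.sum(), 'label ang from up toward perp: mean/range',(np.median(th[white]).round(2),th[white].min().round(2),th[white].max().round(2)) if white.sum()>3 else None,'seen th',np.percentile(th,[2,98]).round(2))
E
python3 - <<'E'
from h import *
print('wrist');tubes(load('w8'));print('top');tubes(load('top0'));print('side');tubes(load('s8'))
E
```

```text
wristTraceback (most recent call last):
  File "<stdin>", line 2, in <module>
  File "h.py", line 44, in tubes
    c0=Q.mean(0); e=np.linalg.svd(Q[:,:2]-c0[:2],full_matrices=False)[2][0]
                    ~~~~~~~~~~~~~^^^^^^^^^^^^^^^^^^^^^^^^^^^^^^^^^^^^
    u, s, vh = gufunc(a, signature=signature)
               ~~~~~~^^^^^^^^^^^^^^^^^^^^^^^^
    raise LinAlgError("SVD did not converge")
numpy.linalg.LinAlgError: SVD did not converge
```

```bash
sed -i 's/m=l==i; Q/m=(l==i)\&b; Q/' h.py
python3 - <<'E'
from h import *
print('wrist');tubes(load('w8'));print('top');tubes(load('top0'));print('side');tubes(load('s8'))
E
```

```text
wrist
px [354.  97.] n 1866 cen [ 0.6061 -0.0424] zoff mm 0.2 axis deg 75.4 len 0.0825 rms mm 0.7 perp(+) [-0.97  0.25] white 75 label ang from up toward perp: mean/range (np.float64(1.02), np.float64(0.86), np.float64(1.25)) seen th [-1.11  1.1 ]
px [307. 206.] n 1402 cen [ 0.54   -0.1687] zoff mm 0.2 axis deg 105.0 len 0.0828 rms mm 0.9 perp(+) [-0.97 -0.26] white 37 label ang from up toward perp: mean/range (np.float64(-1.35), np.float64(-1.66), np.float64(-1.21)) seen th [-1.39  0.94]
top
px [332. 201.] n 261 cen [ 0.6024 -0.0423] zoff mm 1.1 axis deg 75.4 len 0.0788 rms mm 2.4 perp(+) [-0.97  0.25] white 0 label ang from up toward perp: mean/range None seen th [-0.86  1.73]
px [375. 222.] n 267 cen [ 0.5375 -0.1681] zoff mm 0.6 axis deg 104.5 len 0.0839 rms mm 2.5 perp(+) [-0.97 -0.25] white 0 label ang from up toward perp: mean/range None seen th [-0.82  1.48]
side
px [342. 178.] n 135 cen [ 0.5378 -0.165 ] zoff mm -0.9 axis deg 105.7 len 0.0794 rms mm 3.4 perp(+) [-0.96 -0.27] white 0 label ang from up toward perp: mean/range None seen th [-1.74  1.95]
px [312. 195.] n 182 cen [ 0.605  -0.0404] zoff mm -1.0 axis deg 74.6 len 0.0824 rms mm 3.0 perp(+) [-0.96  0.27] white 24 label ang from up toward perp: mean/range (np.float64(1.18), np.float64(0.82), np.float64(1.53)) seen th [-1.53  1.98]
```

The wrist fits are good (rms under 1 mm). The visible label edge is at 0.86 rad on A, which puts its centre at about 1.25 rad toward -x. On B the edge is at -1.21 rad, so its centre is about 1.57 rad toward +x. I'll push each tube with two spread fingers side by side, starting with B: 22 mm toward -x.

```bash
python3 -m inch '[[0,0,0,0,0.12,0],[0,0,0,0,0.12,0],[0,0,0,0,0.12,0],[0,0,0,0,0.12,0],[0,0,0,0,0.12,0],[0,0,0,0,0.12,0],[0,0,0,0,0.12,0],[0,0,0,0,0.12,0],[0,0,0,0,0.12,0],[0,0,0,0,0.12,0],[0,0,0,0,0.04,0],[0,0,0,0,0,0]]' 38
python3 -c "
from h import *
s=st();print(np.round(s['q'],2));to(.574,-.1596,.06,-75)"
```

```text
clock: 20.35
tool_pos: [0.5637, -0.1367, 0.2206]
eef_rot: [0.56, -0.432, 0.432, -0.559]
contact_force: [1.0, -1.1, 0.1]
opening: 0.435
t 20.35 pos [ 0.5637 -0.1367  0.2206] R cols [[0.252, -0.001, 0.968], [-0.968, -0.001, 0.252], [0.0, -1.0, -0.001]] F [ 1.  -1.1  0.1] op 0.435
[-0.03  0.67  0.32  1.74 -0.28  0.77 -0.89]
tool shift mm [ 24.6 160.6   4.3] yaw now -75.4 turn ay -0.007 (+cw) q7 -0.89
```

```bash
python3 -m inch '[[12,20,4,0,0,0],[12,20,0,0,0,0],[0,25,0,0,0,0],[0,25,0,0,0,0],[0,25,0,0,0,0],[0,25,0,0,0,0],[0,20,0,0,0,0],[0,0,0,0,0,0],[0,0,0,0,0,0]]' 38
python3 -c "
from h import *
s=st();to(.574,-.1596,.013,-75);snap('wrist','w9')"
```

```text
clock: 21.1
tool_pos: [0.5735, -0.1581, 0.0601]
eef_rot: [0.56, -0.432, 0.431, -0.56]
contact_force: [-0.1, -0.1, 0.8]
opening: 0.434
t 21.1 pos [ 0.5735 -0.1581  0.0601] R cols [[0.255, -0.002, 0.967], [-0.967, 0.001, 0.255], [-0.001, -1.0, -0.002]] F [-0.1 -0.1  0.8] op 0.434
tool shift mm [ 1.7 47.1  0.2] yaw now -75.2 turn ay -0.004 (+cw) q7 -0.79
```

View pics/w9.png

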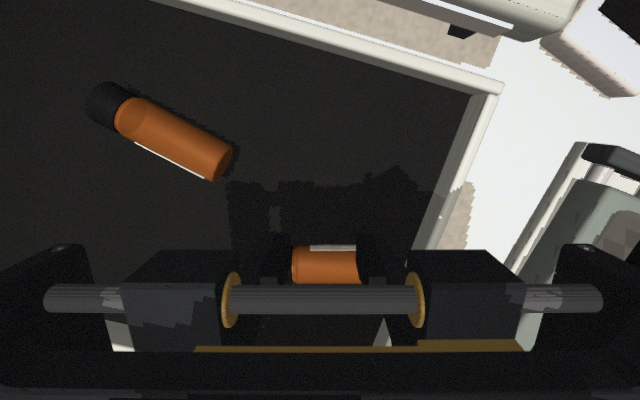

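Tube B is centred between the fingers at (330,262), with its label on the finger side. Now I'll go down and push.

```bash
python3 -m inch '[[1,16,0,0,0,0],[0,16,0,0,0,0],[0,14,0,0,0,0],[0,0,0,0,0,0],[0,0,-3,0,0,0],[0,0,-3,0,0,0],[0,0,-3,0,0,0],[0,0,-3,0,0,0],[0,0,-3,0,0,0],[0,0,-3,0,0,0],[0,0,0,0,0,0]]' 38
python3 -m inch '[[0,0,-3,0,0,0],[0,0,-3,0,0,0],[0,0,-3,0,0,0],[0,0,-3,0,0,0],[0,0,-2,0,0,0],[0,0,0,0,0,0]]' 38
python3 -c "
from h import *
s=st();d=snap('wrist','w10');tubes(d)"
```

```text
clock: 22.07
tool_pos: [0.5565, -0.163, 0.0149]
eef_rot: [0.56, -0.432, 0.431, -0.56]
contact_force: [-0.3, 0.6, -0.4]
opening: 0.429
clock: 22.57
tool_pos: [0.543, -0.1665, 0.0147]
eef_rot: [0.56, -0.432, 0.431, -0.56]
contact_force: [-0.2, 0.4, 0.1]
opening: 0.432
t 22.57 pos [ 0.543  -0.1665  0.0147] R cols [[0.255, -0.001, 0.967], [-0.967, 0.0, 0.255], [-0.0, -1.0, -0.001]] F [-0.2  0.4  0.1] op 0.432
px [95. 69.] n 12669 cen [ 0.6053 -0.0456] zoff mm 0.1 axis deg 75.4 len 0.0779 rms mm 1.8 perp(+) [-0.97  0.25] white 287 label ang from up toward perp: mean/range (np.float64(1.0), np.float64(0.84), np.float64(1.36)) seen th [-1.54  1.13]
px [324. 261.] n 3000 cen [ 0.5415 -0.1674] zoff mm 8.5 axis deg -75.2 len 0.0643 rms mm 3.2 perp(+) [0.97 0.26] white 0 label ang from up toward perp: mean/range None seen th [-2.28  2.43]
px [273. 316.] n 62 cen [ 0.5112 -0.1458] zoff mm 1.0 axis deg -73.4 len 0.0099 rms mm 0.3 perp(+) [0.96 0.29] white 0 label ang from up toward perp: mean/range None seen th [-1.03 -0.54]
px [336. 316.] n 287 cen [ 0.5209 -0.1798] zoff mm 1.5 axis deg -75.2 len 0.0519 rms mm 0.2 perp(+) [0.97 0.25] white 0 label ang from up toward perp: mean/range None seen th [-0.79 -0.58]h.py:52: RuntimeWarning: Mean of empty slice.
  if (a[br<50].mean() if (br<50).any() else 0)<a[amber].mean(): u=-u; a=-a
  ret = ret.dtype.type(ret / rcount)
```

View pics/w10.png

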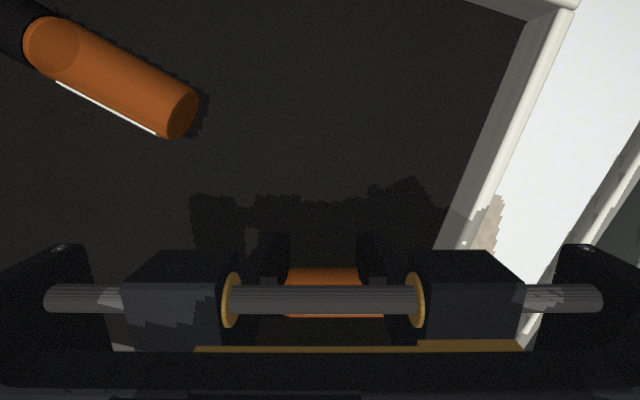

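```bash
python3 -m inch '[[0,0,8,0,0,0],[0,0,8,0,0,0],[0,-30,0,0,0,0],[0,-30,0,0,0,0],[0,-30,0,0,0,0],[0,-30,-20,0,0,0],[0,-20,-30,0,0,0],[0,0,-30,0,0,0],[0,0,0,0,0,0],[0,0,0,0,0,0]]' 38
python3 -c "
from h import *
s=st();d=snap('wrist','w11');tubes(d)"
```

```text
clock: 23.45
tool_pos: [0.4818, -0.1829, 0.1554]
eef_rot: [-0.56, 0.432, -0.432, 0.56]
contact_force: [0.3, 0.2, 0.6]
opening: 0.429
t 23.45 pos [ 0.4818 -0.1829  0.1554] R cols [[0.255, 0.001, 0.967], [-0.967, -0.0, 0.255], [0.0, -1.0, 0.001]] F [0.3 0.2 0.6] op 0.429
px [211.  24.] n 2911 cen [ 0.6055 -0.045 ] zoff mm 0.1 axis deg 75.0 len 0.0799 rms mm 1.8 perp(+) [-0.97  0.26] white 200 label ang from up toward perp: mean/range (np.float64(1.08), np.float64(0.87), np.float64(1.53)) seen th [-1.14  1.49]
px [325. 153.] n 2403 cen [ 0.5174 -0.1756] zoff mm 0.5 axis deg 104.9 len 0.0815 rms mm 0.7 perp(+) [-0.97 -0.26] white 586 label ang from up toward perp: mean/range (np.float64(-0.17), np.float64(-0.67), np.float64(0.36)) seen th [-1.21  1.08]
```

View pics/w11.png

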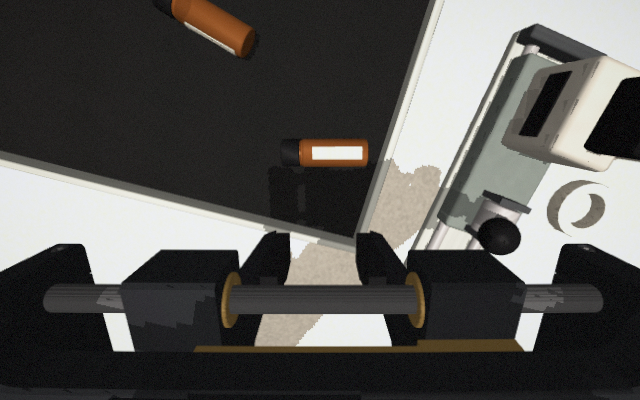

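Tube B's label (325,153) is now -0.16 rad from up, within tolerance. Tube A is next.

```bash
python3 -m inch '[[0,-10,0,0,0.105,0],[0,-10,0,0,0.105,0],[0,-10,0,0,0.105,0],[0,-10,0,0,0.105,0],[0,-10,0,0,0.105,0],[0,0,0,0,0,0]]' 38
python3 -c "
from h import *
s=st();print(np.round(s['q'],2));to(.571,-.034,.06,-104.8)"
```

```text
clock: 24.0
tool_pos: [0.4849, -0.1823, 0.2057]
eef_rot: [0.429, -0.561, 0.563, -0.43]
contact_force: [0.6, 0.0, 1.1]
opening: 0.429
t 24.0 pos [ 0.4849 -0.1823  0.2057] R cols [[-0.263, 0.004, 0.965], [-0.965, -0.002, -0.263], [0.001, -1.0, 0.004]] F [0.6 0.  1.1] op 0.429
[-0.    0.64  0.45  1.95 -0.44  0.65 -1.11]
tool shift mm [-165.8  145.7   43.5] yaw now -105.2 turn ay -0.008 (+cw) q7 -1.11
```

```bash
python3 -m inch '[[-35,0,9,0,0,0],[-35,0,9,0,0,0],[-35,0,9,0,0,0],[-35,0,9,0,0,0],[-26,0,7,0,0,0],[0,30,0,0,0,0],[0,30,0,0,0,0],[0,30,0,0,0,0],[0,30,0,0,0,0],[0,24,0,0,0,0],[0,0,0,0,0,0],[0,0,0,0,0,0]]' 38
python3 -c "
from h import *
s=st();to(.571,-.034,.014,-104.8);d=snap('wrist','w12')"
```

```text
clock: 25.0
tool_pos: [0.5668, -0.033, 0.0593]
eef_rot: [-0.431, 0.562, -0.561, 0.43]
contact_force: [0.2, 1.0, 0.1]
opening: 0.429
t 25.0 pos [ 0.5668 -0.033   0.0593] R cols [[-0.26, -0.003, 0.966], [-0.966, 0.001, -0.26], [-0.0, -1.0, -0.003]] F [0.2 1.  0.1] op 0.429
tool shift mm [-0.1 45.2  4.5] yaw now -105.1 turn ay -0.005 (+cw) q7 -1.28
```

View pics/w12.png

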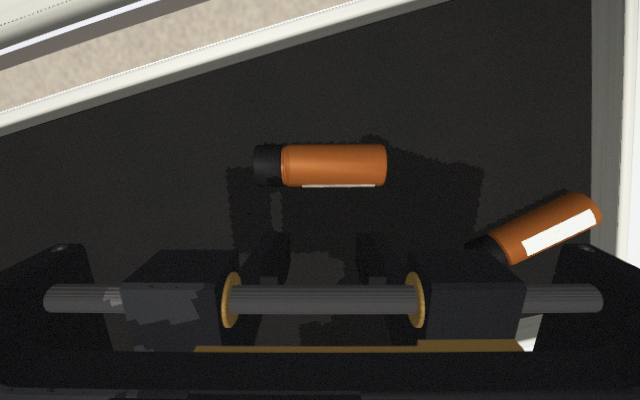

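```bash
python3 -m inch '[[0,16,0,0,0,0],[0,16,0,0,0,0],[0,13,0,0,0,0],[0,0,0,0,0,0],[0,0,4,0,0,0],[0,0,4,0,0,0],[0,0,3,0,0,0],[0,0,3,0,0,0],[0,0,3,0,0,0],[0,0,3,0,0,0],[0,0,3,0,0,0],[0,0,0,0,0,0]]' 38
python3 -m inch '[[0,0,3,0,0,0],[0,0,3,0,0,0],[0,0,3,0,0,0],[0,0,1,0,0,0],[0,0,0,0,0,0]]' 38
python3 -c "
from h import *
s=st()"
python3 -m inch '[[0,0,-8,0,0,0],[0,0,-8,0,0,0],[0,-30,0,0,0,0],[0,-30,0,0,0,0],[0,-30,-20,0,0,0],[0,-20,-20,0,0,0],[0,0,-20,0,0,0],[0,0,-15,0,0,0],[0,0,0,0,0,0],[0,0,0,0,0,0]]' 38
python3 -c "
from h import *
s=st();d=snap('wrist','w13');tubes(d)"
```

```text
clock: 26.05
tool_pos: [0.5901, -0.0401, 0.0158]
eef_rot: [0.429, -0.562, 0.562, -0.429]
contact_force: [-0.2, 0.5, 0.8]
opening: 0.43
clock: 26.47
tool_pos: [0.5993, -0.0426, 0.0157]
eef_rot: [0.429, -0.562, 0.562, -0.429]
contact_force: [-1.5, 0.2, -0.5]
opening: 0.433
t 26.47 pos [ 0.5993 -0.0426  0.0157] R cols [[-0.263, 0.001, 0.965], [-0.965, -0.0, -0.263], [-0.0, -1.0, 0.001]] F [-1.5  0.2 -0.5] op 0.433
clock: 27.3
tool_pos: [0.5101, -0.0181, 0.1258]
eef_rot: [-0.429, 0.562, -0.561, 0.429]
contact_force: [0.7, -0.6, -0.3]
opening: 0.433
t 27.3 pos [ 0.5101 -0.0181  0.1258] R cols [[-0.263, -0.001, 0.965], [-0.965, 0.001, -0.263], [-0.0, -1.0, -0.001]] F [ 0.7 -0.6 -0.3] op 0.433
px [320.  56.] n 3929 cen [ 0.627  -0.0478] zoff mm 0.4 axis deg 74.6 len 0.0819 rms mm 0.8 perp(+) [-0.96  0.26] white 934 label ang from up toward perp: mean/range (np.float64(-0.01), np.float64(-0.6), np.float64(0.42)) seen th [-0.81  1.54]
px [493. 143.] n 3394 cen [ 0.5172 -0.174 ] zoff mm 0.4 axis deg 105.3 len 0.0825 rms mm 1.6 perp(+) [-0.96 -0.26] white 706 label ang from up toward perp: mean/range (np.float64(-0.13), np.float64(-0.59), np.float64(0.44)) seen th [-1.44  1.04]
```

View pics/w13.png

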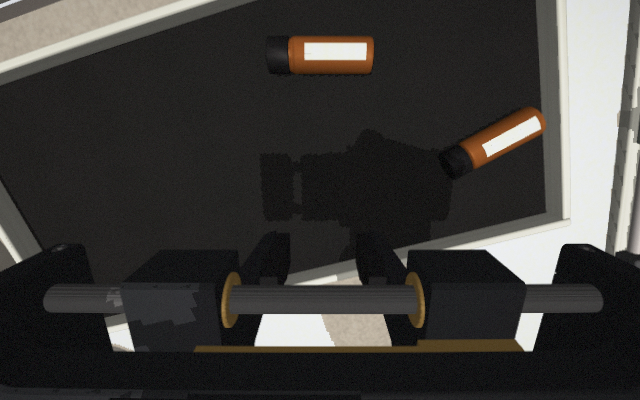

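A is at about -0.05 rad and B at about -0.13, so both labels face up. I'll retreat and check the whole bench, since a knock could still happen.

```bash
python3 -m inch '[[0,-35,0,0,0,0],[0,-35,0,0,0,0],[-35,-35,0,0,0,0],[-35,-35,0,0,0,0],[-35,0,0,0,0,0],[-35,0,0,0,0,0],[-35,0,0,0,0,0],[-35,0,0,0,0,0],[-35,0,-20,0,0,0],[-35,0,-20,0,0,0],[-35,0,-20,0,0,0],[0,0,0,0,0,0]]' 38
python3 -m inch '[[-35,0,0,0,0,0],[-35,0,0,0,0,0],[-35,0,-20,0,0,0],[-35,0,-20,0,0,0],[-35,0,-20,0,0,0],[-35,0,-20,0,0,0],[0,0,0,0,0,0]]' 38
python3 -c "
from h import *
s=st();print(s['q']);d=snap('wrist','w14');d=snap('top','t14');snap('side','s14');print('top');tubes(d);print('side');tubes(load('s14'))"
```

```text
clock: 28.35
tool_pos: [0.5301, 0.3022, 0.2529]
eef_rot: [-0.433, 0.561, -0.556, 0.434]
contact_force: [-0.6, 1.2, -1.2]
opening: 0.428
clock: 28.93
tool_pos: [0.5058, 0.5255, 0.2525]
eef_rot: [-0.433, 0.561, -0.556, 0.434]
contact_force: [-2.1, 0.3, -0.0]
opening: 0.428
t 28.93 pos [0.5058 0.5255 0.2525] R cols [[-0.249, -0.003, 0.968], [-0.968, 0.007, -0.249], [-0.006, -1.0, -0.005]] F [-2.1  0.3 -0. ] op 0.428
[-1.12254277  0.90539394  0.62818029  1.20438136 -0.52975772  1.1882627
 -2.30935358]
top
px [333. 194.] n 252 cen [ 0.6231 -0.0485] zoff mm 1.3 axis deg 74.9 len 0.0802 rms mm 2.6 perp(+) [-0.97  0.26] white 60 label ang from up toward perp: mean/range (np.float64(-0.08), np.float64(-1.05), np.float64(0.36)) seen th [-0.85  1.74]
px [377. 229.] n 267 cen [ 0.5151 -0.1738] zoff mm 1.0 axis deg 104.3 len 0.0818 rms mm 2.5 perp(+) [-0.97 -0.25] white 54 label ang from up toward perp: mean/range (np.float64(-0.11), np.float64(-1.21), np.float64(0.32)) seen th [-0.66  1.59]
side
px [349. 179.] n 133 cen [ 0.5162 -0.1702] zoff mm -0.1 axis deg 100.9 len 0.0784 rms mm 3.7 perp(+) [-0.98 -0.19] white 24 label ang from up toward perp: mean/range (np.float64(-0.08), np.float64(-0.7), np.float64(0.34)) seen th [-1.58  2.15]
px [306. 192.] n 180 cen [ 0.6265 -0.0462] zoff mm -0.3 axis deg 74.1 len 0.0829 rms mm 3.0 perp(+) [-0.96  0.27] white 19 label ang from up toward perp: mean/range (np.float64(0.3), np.float64(-0.05), np.float64(0.51)) seen th [-0.96  1.98]
```

View pics/t14.png

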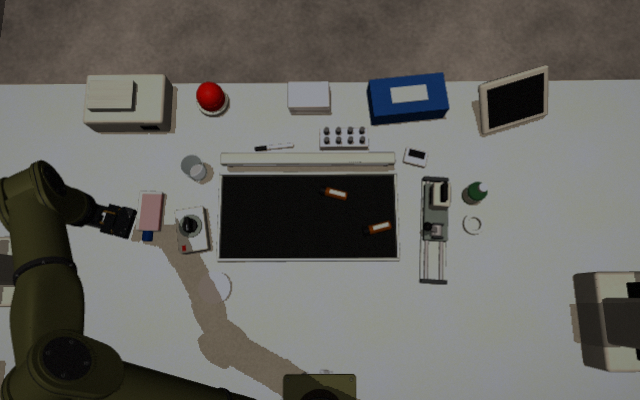

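View pics/w14.png

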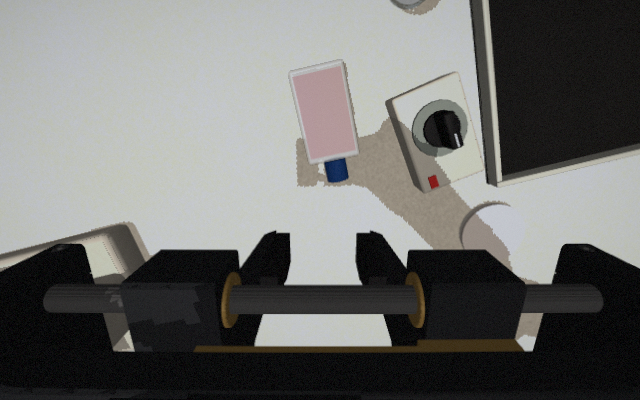

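```bash
for i in 1 2 3 4 5 6 7 8 9 10 11 12; do :; done
python3 - <<'E'
from h import *
d=load('t14');P=depth_pts(d);P0=depth_pts(load('top0'))
def f(P,lo,hi,x0,x1,y0,y1):
    b=(P[...,2]>lo)&(P[...,2]<hi)&(P[...,0]>x0)&(P[...,0]<x1)&(P[...,1]>y0)&(P[...,1]<y1);return b.sum(),P[b].mean(0).round(4),[np.round(v,1) for v in cv2.minAreaRect((P[b][:,:2]*1000).astype(np.float32))]
print('fin',f(P0,.135,.15,.45,.66,-.42,-.27),f(P,.135,.15,.55,.66,-.42,-.27))
print('ball',f(P,.125,.15,.45,.55,-.42,-.25))
print('knob',f(P,.081,.097,.45,.59,.3,.43),'box',f(P,.04,.05,.4,.62,.25,.46))
print('knob w',f(depth_pts(load('w14')),.081,.097,.45,.59,.3,.43),f(depth_pts(load('w14')),.04,.05,.4,.62,.25,.46))
E
python3 -m inch '[[0,0,0,0,0,0],[0,0,0,0,0,0],[0,0,0,0,0,0],[0,0,0,0,0,0],[0,0,0,0,0,0],[0,0,0,0,0,0],[0,0,0,0,0,0],[0,0,0,0,0,0],[0,0,0,0,0,0],[0,0,0,0,0,0],[0,0,0,0,0,0],[0,0,0,0,0,0]]'
```

```text
fin (np.int64(93), array([ 0.5003, -0.3444,  0.1411]), [array([ 500.5, -344.4]), array([13.2, 47.9]), np.float64(86.4)]) (np.int64(103), array([ 0.5985, -0.3522,  0.1412]), [array([ 598.6, -352.7]), array([15.8, 49.6]), np.float64(83.8)])
ball (np.int64(69), array([ 0.5016, -0.2989,  0.1351]), [array([ 501.8, -299. ]), array([23.1, 22.9]), np.float64(44.6)])
knob (np.int64(76), array([0.5214, 0.3736, 0.0889]), [array([522. , 374.5]), array([41.8, 15.5]), np.float64(6.0)]) box (np.int64(835), array([0.5075, 0.3705, 0.0455]), [array([512.1, 372.8]), array([129.9,  85.5]), np.float64(8.7)])
knob w (np.int64(539), array([0.526 , 0.3764, 0.0883]), [array([525.2, 375. ]), array([41.7, 13.2]), np.float64(8.8)]) (np.int64(4733), array([0.516 , 0.3756, 0.0454]), [array([515. , 373.5]), array([131.4,  84.5]), np.float64(9.1)])
clock: 30.08
tool_pos: [0.5112, 0.5141, 0.2546]
eef_rot: [-0.429, 0.562, -0.562, 0.429]
contact_force: [-0.9, -0.2, 0.2]
opening: 0.427
```

The fin moved 98.5 mm (within noise of 100), the ball is on the locked side, and the knob is aligned with the box. I'll wait a while in case a tube gets knocked, then recheck.

```bash
python3 -m inch '[[0,0,0,0,0,0],[0,0,0,0,0,0],[0,0,0,0,0,0],[0,0,0,0,0,0],[0,0,0,0,0,0],[0,0,0,0,0,0],[0,0,0,0,0,0],[0,0,0,0,0,0],[0,0,0,0,0,0],[0,0,0,0,0,0],[0,0,0,0,0,0],[0,0,0,0,0,0]]' >/dev/null
python3 -m inch '[[0,0,0,0,0,0],[0,0,0,0,0,0],[0,0,0,0,0,0],[0,0,0,0,0,0],[0,0,0,0,0,0],[0,0,0,0,0,0],[0,0,0,0,0,0],[0,0,0,0,0,0],[0,0,0,0,0,0],[0,0,0,0,0,0],[0,0,0,0,0,0],[0,0,0,0,0,0]]' >/dev/null
python3 -m inch '[[0,0,0,0,0,0],[0,0,0,0,0,0],[0,0,0,0,0,0],[0,0,0,0,0,0],[0,0,0,0,0,0],[0,0,0,0,0,0],[0,0,0,0,0,0],[0,0,0,0,0,0],[0,0,0,0,0,0],[0,0,0,0,0,0],[0,0,0,0,0,0],[0,0,0,0,0,0]]' >/dev/null
python3 -m inch '[[0,0,0,0,0,0],[0,0,0,0,0,0],[0,0,0,0,0,0],[0,0,0,0,0,0],[0,0,0,0,0,0],[0,0,0,0,0,0],[0,0,0,0,0,0],[0,0,0,0,0,0],[0,0,0,0,0,0],[0,0,0,0,0,0],[0,0,0,0,0,0],[0,0,0,0,0,0]]' >/dev/null
python3 -m inch '[[0,0,0,0,0,0],[0,0,0,0,0,0],[0,0,0,0,0,0],[0,0,0,0,0,0],[0,0,0,0,0,0],[0,0,0,0,0,0],[0,0,0,0,0,0],[0,0,0,0,0,0],[0,0,0,0,0,0],[0,0,0,0,0,0],[0,0,0,0,0,0],[0,0,0,0,0,0]]' >/dev/null
python3 -m inch '[[0,0,0,0,0,0],[0,0,0,0,0,0],[0,0,0,0,0,0],[0,0,0,0,0,0],[0,0,0,0,0,0],[0,0,0,0,0,0],[0,0,0,0,0,0],[0,0,0,0,0,0],[0,0,0,0,0,0],[0,0,0,0,0,0],[0,0,0,0,0,0],[0,0,0,0,0,0]]' >/dev/null
python3 -c "
from h import *
s=st();d=snap('top','t15');tubes(d)
im=d['img'][:,:,::-1][150:290,310:490]
cv2.imwrite('pics/t15z.png',cv2.resize(im,None,fx=4,fy=4,interpolation=2))"
```

```text
t 36.08 pos [0.5112 0.5141 0.2547] R cols [[-0.263, 0.0, 0.965], [-0.965, 0.0, -0.263], [-0.0, -1.0, 0.0]] F [ 0.6 -0.1  0.1] op 0.432
px [334. 194.] n 256 cen [ 0.623  -0.0483] zoff mm 1.0 axis deg 74.0 len 0.0797 rms mm 2.3 perp(+) [-0.96  0.28] white 64 label ang from up toward perp: mean/range (np.float64(-0.16), np.float64(-1.0), np.float64(0.38)) seen th [-0.75  1.69]
px [377. 229.] n 267 cen [ 0.5147 -0.1736] zoff mm 1.1 axis deg 104.8 len 0.082 rms mm 2.2 perp(+) [-0.97 -0.26] white 54 label ang from up toward perp: mean/range (np.float64(-0.13), np.float64(-0.74), np.float64(0.39)) seen th [-0.72  1.48]
```

View pics/t15z.png

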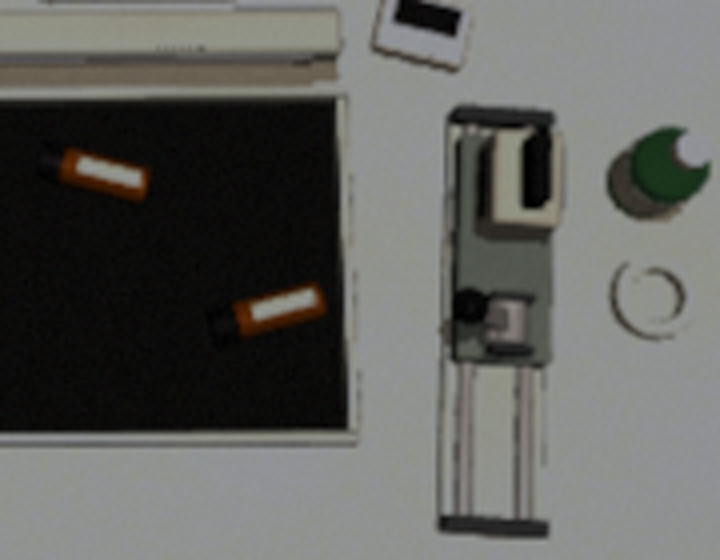

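The top view shows both labels facing up, the head at the far plate and the lever locked. Nothing has moved since the last check, so I'm handing in.

```bash
python3 -c "
from h import *
print(r.finish_job())"
```

```text
the job is handed in; nothing more can be done
None
```

The job is handed in at about 36 s on the clock, and my last checks showed every part of it done; no verdict was reported.

- **Dimmer:** I turned the knob anticlockwise until it met the stop, where it resisted with 1.6 Nm and the jaws spread on the bar. The bar then lay within about 0.5° of the box's long axis in the wrist view. The coarser top view read 6.0° against 8.7°.
- **Lever and scan head:** I swung the lever free to its stop and slid the head until it stopped moving under rising force. The wrist force reached about 36 N there. I then swung the lever back to its locked stop. In the top view the fin had moved about 98.5 mm of the 100 mm travel, and the ball leaned to the mat side.
- **Tubes:** There were two, and I rolled both by pushing them along the mat without lifting them. By the close wrist view their labels ended about 0.05 and 0.13 rad from straight up, against the 0.35 rad allowed.
- **Disagreement between views:** For the tube further from the robot, the side camera read 0.3 rad. That was from only 19 label pixels, with half the label cut off. The top view gave about 0.1 to 0.16 rad, so I trusted the wrist and top views.
- **Bystanders and knocks:** In the overall top view the other things looked to be where they started. I did not measure each one. I saw no tube get knocked, including during about 7 s of waiting before handing in.

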